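# Ring for the collector and present the specimen tray

## Task

At the specimen desk, first ring the call bell by pressing its plunger all the way down, then pick up the white tray and carry it to the green hand-over mat, keeping it level so that the loose ball never leaves its orange pocket. Finish holding it, still and level, about 10 cm above the mat, centred over it and with its long side along the mat's long side (either way round): do not set it down or let go, and leave the two loose red-capped jars and the green ring where they are.

Things in the scene. Friction and masses are not known exactly. Their poses are not given: they have to be found in the camera images.
- tray: white tray, 0.34 kg, 200 (x) by 110 mm (y), 6 mm plate with long-side rims up to 12 mm; origin at the centre of its underside, z up. It balances under a black grip bar over its centre. Orange ball pocket at x = +62 mm; at x = -62 mm a clear jar with red cap is fixed to the tray (44 mm wide, top 62 mm above the underside). Starts standing on the table
- tray_grip (a point): centre of the tray's black rubber grip bar, 85 mm above the tray's underside, axes as the tray's. The bar is 52 mm long (x), 16 mm thick (y) and reaches from 66 to 102 mm above the underside, on two thin steel posts; it can be pinched from above across its 16 mm
- tray_pocket (a point): middle of the round orange pocket, at the height of the resting ball's centre, 24 mm above the tray's underside. Inner radius 22 mm, flat floor 9 mm above the underside, rim only 3 mm above that floor: the ball rolls over it when the tray tips about 35 degrees, or less if jerked
- ball_center (a point): centre of the loose glazed blue ball, 30 mm diameter, 55 g, lying in the pocket, where it can roll about 13 mm to each side
- bell: desk call bell, fixed to the table: black base 90 mm in diameter and steel dome up to 44 mm high; origin at the centre of its underside
- plunger_top (a point): top centre of the bell's plunger, a brass disc 24 mm in diameter that stands 64 mm above the table when up and moves straight down
- plunger (a joint): how far the plunger is pressed, m: 0 up, 0.008 at its stop; a spring pushes it back, about 2.3 N at the top and 6 N at the stop
- mat: green hand-over mat with a thin white frame line, fixed to the table, 220 mm (its x) by 130 mm (its y), 3 mm thick; origin at the centre of its underside
- jar_a: loose clear jar with red cap, 46 mm diameter at the cap, 68 mm tall; bystander, origin at the centre of its underside
- jar_b: another such jar; bystander, origin at the centre of its underside
- seal_ring: loose green ring, 48 mm outside diameter, 8 mm high, lying flat; bystander, origin at the centre of its underside
There are look-alikes about, which are no part of the job. Of the things like the tray, leave any that is brown or pink; of the rest the larger one is meant.

How it is judged:
On the way, in this order (a step that is already met when the one before it is completed fails the run):
1. the bell's plunger is pressed down to its stop while the tray still stands on the table (value of joint plunger above 0.0068 m and height (world z) of tray below 0.015 m), for 0.05 s.
2. the tray is lifted clear, with the ball in its pocket (height (world z) of tray above 0.03 m and contact force between tray and the fingers above 0.5 N and distance between ball_center and tray_pocket below 0.022 m), for 0.2 s.
At the end, for the whole second after the job is handed in: Fingers alone hold the tray still, underside 60-150 mm above the table, within 35 mm of the mat's centre and 12 degrees of its long side, tilted under 7 degrees, ball within 22 mm of the pocket's middle; plunger up; loose jars and ring within 30 mm of their starts (height (world z) of tray between 0.06 and 0.15 m and horizontal distance between tray and mat below 0.035 m and angle between the x axis of tray and the x axis of mat, either way round below 0.21 rad and angle between tray's own z axis and vertical below 0.12 rad and linear speed of tray below 0.03 m/s and angular speed of tray below 0.2 rad/s and contact force between tray and the fingers above 0.5 N and distance between ball_center and tray_pocket below 0.022 m and value of joint plunger below 0.003 m and contact force between tray and bell below 0.1 N and contact force between tray and jar_a below 0.1 N and contact force between tray and jar_b below 0.1 N and contact force between tray and seal_ring below 0.1 N and distance of each of jar_a, jar_b, seal_ring from where it was at the start of the episode below 0.03 m); the arm keeps its last pose, push and grip.
It fails at once if the ball left its pocket (distance between ball_center and tray_pocket above 0.025 m).
It fails at once if the tray was tipped by more than 23 degrees (angle between tray's own z axis and vertical above 0.4 rad).
It fails at once if a loose jar or the ring was disturbed (moved more than 30 mm) (distance of any of jar_a, jar_b, seal_ring from where it was at the start of the episode above 0.03 m).
It also fails if it takes over 58 s, if anything falls off the work surface, if the arm or the gripper's body presses on something with over 40 N, if the wrist force passes 120 N, or if a joint passes its speed limit or range.

## Robot

A 7-joint arm with a two-finger parallel gripper is mounted at the origin on the work surface. World frame = base frame: x ahead of the robot, y to its left, z up, the work surface at z = 0. Lengths are in m, angles in rad, forces in N, time in s.
With the tool pointing down it reaches from about 0.4 to 0.85 m from the base axis. Payload 10.4 kg.
Tool frame: the origin (TCP) lies between the finger pads; the fingertips stand 17 mm ahead of it and the grasp point (between the pads) lies 2 mm behind it; x points along the fingers, y is the direction in which the jaws open and shut, and the axes are right-handed (so a half turn about x gives the same grasp; the last joint's range is limited). The gripper opens to 87 mm and grips with 3 to 60 N. Pads are 19 mm wide; open, the fingers measure 117 mm over their backs; the gripper's body (75 mm by 190 mm) begins 51 mm behind the grasp point.
Start: joints at [1.312, 0.332, -0.065, 1.46, 0.022, 1.35, -0.088], TCP at [0.146, -0.608, 0.24] pointing down, gripper open.
Joint ranges: [-2.6, 2.6], [-0.5, 2.12], [-1.47, 1.34], [0.16, 2.42], [-1.27, 4.41], [0.06, 2.06], [-2.6, 2.6]. Speed limits (rad/s): [2.22, 2.22, 2.79, 2.79, 3.14, 3.14, 3.14].

## Interface

Orientations are given as a unit quaternion [x, y, z, w].
In Python, from bench import r, optics, close_job gives the robot as it stands.
- The arm moves only by the shell command python3 -m inch 'ROWS' [OPENING] [FORCE]. ROWS is JSON, a list of rows, each an object with "translation": the shift along the tool's x, y, z in cm, a list of three; "spin": the turn about the tool's x in degrees. In form: [{"translation": [tx, ty, tz], "spin": spin}, ...]. A call has 1 to 20 rows; each row shifts and turns the pose as measured when the row begins, along the tool's axes as they then stand; what a row does not reach is not made up. A row lasts 1/8 s, in which the tool goes at most 62.5 mm and 10.7 degrees, less where a joint would pass 70% of its speed; a pose out of reach is approached as far as the arm can. A call is refused whole if a number of a shift passes 6.25 or a number of a turn 10.7, either way. A call with a gripper value outside its range is refused whole. OPENING is the closure, from 0 (fully open) to 1 (shut), set as the call begins (- or left out, the last holds). The fingers move at their own pace and stop on an object; FORCE is the grip in N (left out, the last holds). Time passes only in rows, so rows that do not move let the fingers close. It gives the time, the measured TCP pose, the force and the opening at its end, in the units of the state.
- r.read_state(): the state, without advancing time (a new reading comes with each control period).
- optics.camera(name): name is "scene" or "side" or "wrist"; returns the picture (400x640x3 uint8, red, green, blue); there is no depth.
- optics.camera_model(name): a dict with "camera_matrix" (3x3 intrinsics, pixels), "world_from_camera" (4x4, takes a point from camera to world coordinates); the wrist camera has in their place "tool_from_camera" (4x4, takes a point from camera to tool coordinates, whose origin is the TCP and whose axes are the tool frame's). Camera axes: x right, y down, z forward; pixel columns grow to the right and rows downward; lengths in m; the calibration is good to about 2 mm. A picture is of the moment at which its call begins: read the wrist's pose just before it. camera_model takes no time and is no camera call.
- close_job(): hands the job in, once; it reports no verdict.
The state is a dict: "time": time; "joint_positions": joint angles; "joint_vel": joint speeds; "joint_torque": joint torques, N m; "ee_pos": TCP position; "eef_rot": TCP orientation; "ft_force": force on the tool from outside, world axes, zero at the start; "torque": the same for the moment, N m; "width": finger opening in m.
Only numpy, scipy, OpenCV 4.12 (cv2) and the standard library are available. Lean on these libraries where they do the work, as an engineer would, in place of code of your own. Each camera call takes 0.05 s, during which the arm holds its last target.

## Working session

There is one attempt and no reset: what is moved stays moved. The work goes in short steps, Python scripts to look and compute and a shell command to move; the robot and the scene stay as the last step left them, time stands still between calls to the robot, and variables do not carry over. Pictures are saved under pics/ and viewed, and the job is handed in when it is done.

```bash
ls; mkdir -p pics; python3 - <<'E'
from bench import r, optics
import cv2,numpy as np
s=r.read_state();print({k:np.round(v,3).tolist() for k,v in s.items()})
for n in ["scene","side","wrist"]:
    cv2.imwrite(f"pics/{n}0.png",optics.camera(n)[:,:,::-1]); m=optics.camera_model(n)
    print(n,{k:np.round(v,4).tolist() for k,v in m.items()})
E
```

```text
pics
{'time': 0.0, 'joint_positions': [1.312, 0.333, -0.065, 1.461, 0.022, 1.35, -0.088], 'joint_vel': [-0.001, -0.001, 0.001, -0.0, 0.0, -0.002, 0.001], 'joint_torque': [-0.0, -62.325, 0.024, -38.99, -0.061, 0.04, 0.0], 'ee_pos': [0.146, -0.607, 0.239], 'eef_rot': [-0.702, -0.084, 0.702, -0.083], 'ft_force': [-0.222, -0.612, 0.164], 'torque': [-0.013, 0.007, 0.008], 'width': 0.087}
scene {'camera_matrix': [[437.0782, 0.0, 324.2095], [0.0, 437.0782, 200.6263], [0.0, 0.0, 1.0]], 'world_from_camera': [[-0.1768, 0.6608, -0.7295, 1.2873], [0.9841, 0.1045, -0.1438, 0.2275], [-0.0187, -0.7433, -0.6687, 0.8083], [0.0, 0.0, 0.0, 1.0]]}
side {'camera_matrix': [[487.4729, 0.0, 324.2025], [0.0, 487.4729, 201.1245], [0.0, 0.0, 1.0]], 'world_from_camera': [[-0.9561, -0.2382, 0.1709, 0.2829], [-0.2927, 0.7439, -0.6008, 0.9196], [0.016, -0.6244, -0.7809, 1.1837], [0.0, 0.0, 0.0, 1.0]]}
wrist {'camera_matrix': [[348.6491, 0.0, 325.2175], [0.0, 348.6491, 199.3565], [0.0, 0.0, 1.0]], 'tool_from_camera': [[-0.0003, -0.2474, 0.9689, -0.145], [1.0, -0.0001, 0.0003, 0.0007], [0.0, 0.9689, 0.2474, -0.0677], [0.0, 0.0, 0.0, 1.0]]}
```

View pics/scene0.png

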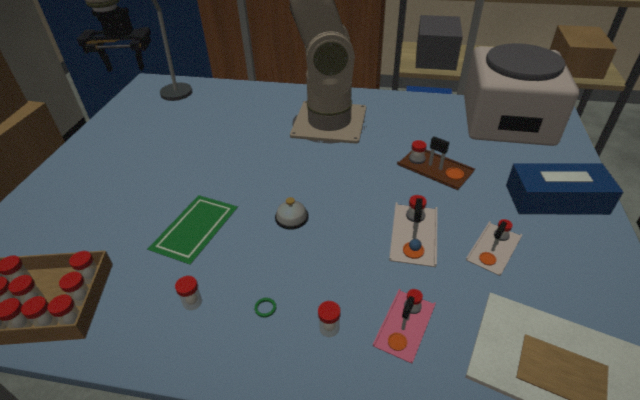

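View pics/side0.png

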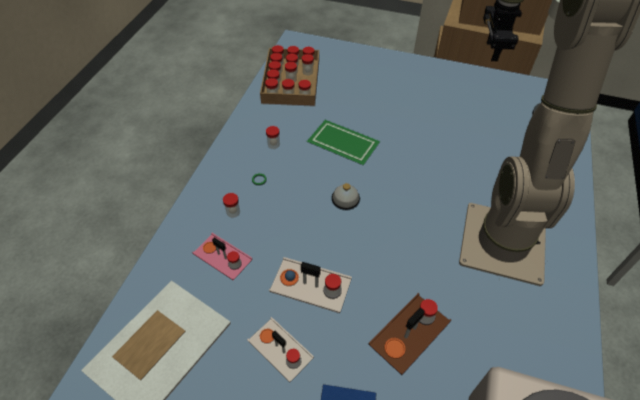

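View pics/wrist0.png

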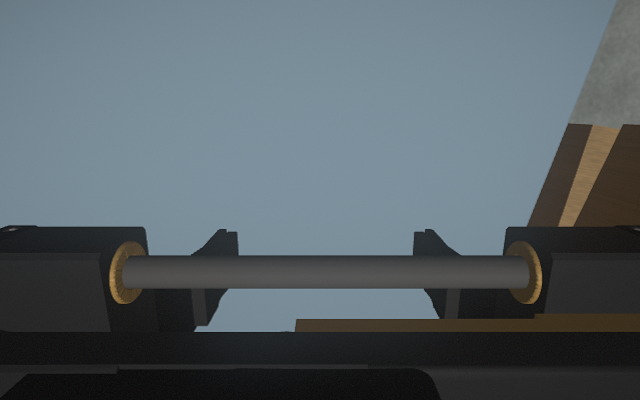

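The scene view shows the bell plunger at about (291,201), the mat centred near (195,228), and the white tray with the ball at (415,233), bar at (419,209). In the side view these are at (346,187), (344,141), (311,284) and (311,269). I'll zoom in on each.

```bash
python3 - <<'E'
import cv2,numpy as np
def crop(n,x,y,w,h):
    return cv2.resize(cv2.imread(f"pics/{n}0.png")[y:y+h,x:x+w],None,fx=5,fy=5,interpolation=cv2.INTER_CUBIC)
cv2.imwrite("pics/c1.png",np.hstack([crop("scene",380,185,75,90),crop("side",265,245,85,90)]))
cv2.imwrite("pics/c2.png",np.vstack([np.hstack([crop("scene",265,190,55,45),crop("side",320,170,55,45)]),np.hstack([crop("scene",145,190,100,75)[:, :],crop("side",300,110,60,75)])[:, :550]]) if 0 else np.hstack([crop("scene",265,190,55,45),crop("side",320,170,55,45)]))
E
```

```text
(no output)
```

View pics/c1.png

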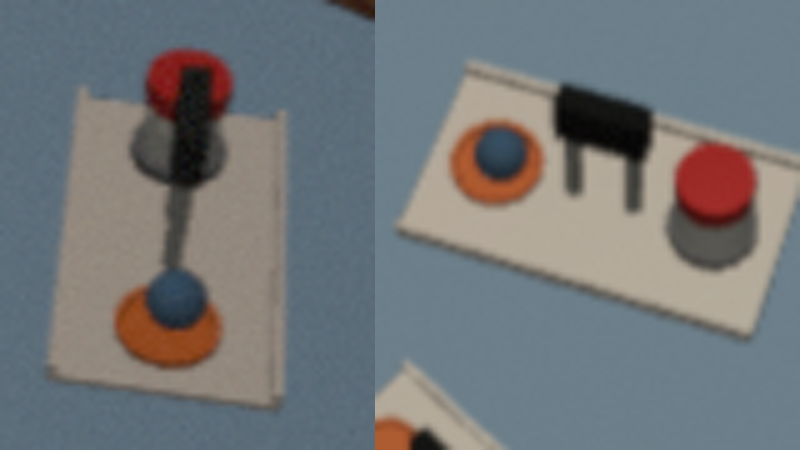

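View pics/c2.png

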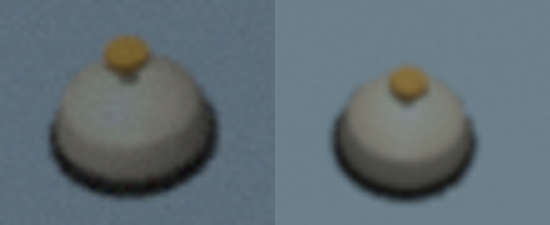

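```bash
cat > h.py <<'E'
import numpy as np,cv2
from bench import r,optics
from scipy.optimize import least_squares
from scipy.spatial.transform import Rotation as R
def proj(n,P,T=None):
    m=optics.camera_model(n);W=np.array(m["world_from_camera"]) if T is None else T
    K=np.array(m["camera_matrix"]);p=(np.asarray(P)-W[:3,3])@W[:3,:3];p=p@K.T;return p[:,:2]/p[:,2:]
def ray(n,uv,z,T=None):
    m=optics.camera_model(n);W=np.array(m["world_from_camera"]) if T is None else T
    K=np.array(m["camera_matrix"]);uv=np.atleast_2d(uv)
    d=np.c_[uv,np.ones(len(uv))]@np.linalg.inv(K).T@W[:3,:3].T
    return W[:3,3]+d*((z-W[2,3])/d[:,2])[:,None]
def toolT():
    s=r.read_state();T=np.eye(4);T[:3,:3]=R.from_quat(s["eef_rot"]).as_matrix();T[:3,3]=s["ee_pos"];return T
def wristT(): return toolT()@np.array(optics.camera_model("wrist")["tool_from_camera"])
E
python3 - <<'E'
from h import *
mod=np.array([[.062,0,.012],[-.062,0,.062],[0,0,.085]])
obs={"scene":[[413.6,250.2],[417.8,199.8],[418.2,210.4]],"side":[[289.4,277.4],[333.2,280.6],[310.6,269.4]]}
def pl(p):
    c,s=np.cos(p[2]),np.sin(p[2]);return np.c_[p[0]+c*mod[:,0]-s*mod[:,1],p[1]+s*mod[:,0]+c*mod[:,1],mod[:,2]]
f=lambda p:np.concatenate([(proj(n,pl(p))-obs[n]).ravel() for n in obs])
for n in obs: print(n,ray(n,obs[n][2],.085).round(4))
x0=list(ray("scene",obs["scene"][2],.085)[0,:2])+[0.]
q=least_squares(f,x0);print("tray",q.x.round(4),f(q.x).round(1))
for n,uv in dict(scene=[290.2,200.4],side=[346.6,186.2]).items(): print("plunger",ray(n,uv,.062).round(4))
for n in ("scene","side"):
    im=cv2.imread(f"pics/{n}0.png");h=cv2.cvtColor(im,cv2.COLOR_BGR2HSV);m=cv2.inRange(h,(45,120,40),(85,255,255))
    c=cv2.findContours(m,0,1)[0]
    for k in c:
        if cv2.contourArea(k)>60:
            P=ray(n,k[:,0].astype(float),.003 if cv2.contourArea(k)>800 else .008)
            b=cv2.minAreaRect((P[:,:2]*1000).astype(np.float32));print(n,cv2.contourArea(k),b)
    m=cv2.inRange(h,(0,150,80),(6,255,255))|cv2.inRange(h,(172,150,80),(180,255,255))
    for k in cv2.findContours(m,0,1)[0]:
        if cv2.contourArea(k)>60:
            P=ray(n,k[:,0].astype(float),.06);print("red",n,k[:,0].mean(0).round(),P.mean(0).round(3))
E
```

```text
scene [[0.4976 0.3012 0.085 ]]
side [[0.4906 0.302  0.085 ]]
tray [ 0.4928  0.3017 -0.0087] [ 0.4 -1.7  0.2 -0.5  0.3 -1.3 -0.9 -0.7 -0.8 -0.6 -0.8 -0.3]
plunger [[ 0.486  -0.0191  0.062 ]]
plunger [[ 0.4808 -0.0192  0.062 ]]
scene 276.5 ((772.0755615234375, -11.232843399047852), (43.791107177734375, 44.7633171081543), 62.258121490478516)
scene 2804.5 ((561.1072387695312, -262.3656005859375), (127.32099914550781, 217.37591552734375), 77.22917175292969)
red scene [328. 311.] [0.794 0.133 0.06 ]
red scene [  8. 307.] [ 0.892 -0.516  0.06 ]
red scene [ 33. 305.] [ 0.88  -0.468  0.06 ]
red scene [ 59. 303.] [ 0.868 -0.417  0.06 ]
red scene [414. 295.] [0.728 0.301 0.06 ]
red scene [185. 285.] [ 0.779 -0.178  0.06 ]
red scene [ 20. 283.] [ 0.835 -0.534  0.06 ]
red scene [ 70. 280.] [ 0.809 -0.431  0.06 ]
red scene [  8. 263.] [ 0.789 -0.599  0.06 ]
red scene [ 79. 258.] [ 0.75  -0.447  0.06 ]
red scene [418. 200.] [0.43  0.301 0.06 ]
red scene [418. 145.] [0.183 0.298 0.06 ]
side 1522.5 ((557.2890625, -261.8490295410156), (125.20909881591797, 214.82493591308594), 77.41217803955078)
red side [293. 355.] [0.464 0.522 0.06 ]
red side [429. 307.] [0.177 0.301 0.06 ]
red side [333. 281.] [0.43  0.304 0.06 ]
red side [233. 256.] [0.708 0.313 0.06 ]
red side [230. 199.] [0.796 0.132 0.06 ]
red side [272. 131.] [ 0.782 -0.178  0.06 ]
red side [304.  84.] [ 0.759 -0.448  0.06 ]
red side [288.  83.] [ 0.818 -0.434  0.06 ]
red side [308.  54.] [ 0.805 -0.624  0.06 ]
red side [291.  58.] [ 0.857 -0.582  0.06 ]
red side [274.  66.] [ 0.902 -0.512  0.06 ]
```

```bash
cat >> h.py <<'E'
def go(p,yaxis_deg=None):
    T=toolT();d=T[:3,:3].T@(np.array(p)-T[:3,3])*100
    y=T[:3,1];ang=np.degrees(np.arctan2(y[1],y[0]))
    s=r.read_state()
    print("t",round(s["time"],2),"tcp",T[:3,3].round(4),"shift cm",d.round(2),"tooly deg",ang.round(1),"tilt deg",np.degrees(np.arccos(-T[2,0])).round(2),"width",round(s["width"],4),"F",np.round(s["ft_force"],1))
    if yaxis_deg is not None:
        e=(ang-yaxis_deg+90)%180-90   # tool x points down: + spin lowers world angle
        print("spin",e.round(1),"q7",round(s["joint_positions"][6],2))
E
python3 -c "
from h import *
print(toolT().round(3)); go([.36,-.42,.22],90); go([.484,-.019,.12],90)"
```

```text
[[-0.     0.234 -0.972  0.146]
 [ 0.001 -0.972 -0.234 -0.607]
 [-1.    -0.001  0.     0.239]
 [ 0.     0.     0.     1.   ]]
t 0.15 tcp [ 0.1459 -0.6074  0.239 ] shift cm [  1.91 -13.22 -25.19] tooly deg -76.5 tilt deg 0.06 width 0.0873 F [ 0.4 -0.9 -0.6]
spin 13.5 q7 -0.09
t 0.15 tcp [ 0.1459 -0.6074  0.239 ] shift cm [ 11.95 -49.31 -46.62] tooly deg -76.5 tilt deg 0.06 width 0.0873 F [ 0.4 -0.9 -0.6]
spin 13.5 q7 -0.09
```

```bash
python3 -m inch '[{"translation":[0,-2.6,-5],"spin":0},{"translation":[0,-2.6,-5],"spin":0},{"translation":[0,-2.6,-5],"spin":0},{"translation":[0,-2.6,-5],"spin":0},{"translation":[0,-2.6,-5],"spin":0}]' 1 20; python3 -c "
from h import *
go([.484,-.019,.12],90)"
```

```text
time: 0.78
ee_pos: [0.36, -0.4205, 0.2369]
eef_rot: [-0.702, -0.081, 0.704, -0.079]
ft_force: [0.9, -0.7, -0.0]
width: 0.0451
t 0.78 tcp [ 0.36   -0.4205  0.2369] shift cm [ 11.73 -36.32 -21.12] tooly deg -77.0 tilt deg 0.21 width 0.0451 F [ 0.9 -0.7 -0. ]
spin 13.0 q7 -0.6
```

```bash
python3 -m inch '[{"translation":[0.5,-5,-3],"spin":0},{"translation":[1,-5,-3],"spin":0},{"translation":[1,-5,-3],"spin":0},{"translation":[1,-5,-3],"spin":0},{"translation":[1,-5,-3],"spin":0},{"translation":[1.5,-5,-3],"spin":0},{"translation":[1.5,-5,-3],"spin":0},{"translation":[2,-1,0],"spin":0},{"translation":[0,0,0],"spin":0}]'; python3 - <<'E'
from h import *
go([.484,-.019,.12],90)
T=wristT();im=optics.camera("wrist");cv2.imwrite("pics/w1.png",im[:,:,::-1]);np.save("w1.npy",T)
print(proj("wrist",[[.484,-.019,.064]],T))
E
```

```text
time: 1.9
ee_pos: [0.4874, -0.0043, 0.1394]
eef_rot: [-0.702, -0.083, 0.703, -0.082]
ft_force: [0.5, -0.4, 0.3]
width: 0.0005
t 1.9 tcp [ 0.4874 -0.0043  0.1394] shift cm [1.93 1.36 0.67] tooly deg -76.6 tilt deg 0.13 width 0.0005 F [ 0.5 -0.4  0.3]
spin 13.4 q7 -1.51
[[344.67659486 225.6899947 ]]
```

View pics/w1.png

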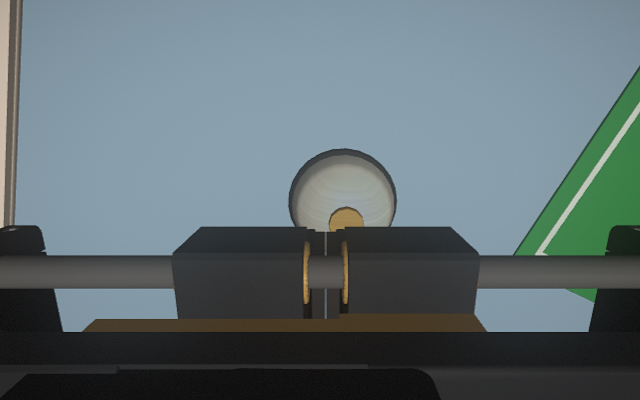

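The plunger disc shows at (346,224), against a prediction of (345,226), so the position is good to about 1 mm. The closed fingertips are just beside it. Next: centre over it and press.

```bash
python3 -m inch '[{"translation":[1,1.4,0.65],"spin":0},{"translation":[2,0,0],"spin":0},{"translation":[1.5,0,0],"spin":0},{"translation":[0,0,0],"spin":0}]'; python3 -c "
from h import *
go([.484,-.019,.081])"
```

```text
time: 2.45
ee_pos: [0.4855, -0.0274, 0.0951]
eef_rot: [0.704, 0.079, -0.702, 0.08]
ft_force: [-0.1, 0.3, 0.6]
width: 0.0005
t 2.45 tcp [ 0.4855 -0.0274  0.0951] shift cm [ 1.41 -0.86 -0.04] tooly deg -77.0 tilt deg 0.19 width 0.0005 F [-0.1  0.3  0.6]
```

```bash
python3 -m inch '[{"translation":[0.5,-0.86,0],"spin":0},{"translation":[0,0,0],"spin":0},{"translation":[0,0,0],"spin":0}]'; python3 -c "
from h import *
go([.484,-.019,.081])"
```

```text
time: 2.82
ee_pos: [0.4842, -0.0188, 0.091]
eef_rot: [0.704, 0.079, -0.701, 0.08]
ft_force: [0.4, -0.3, -0.1]
width: 0.0004
t 2.83 tcp [ 0.4842 -0.0188  0.091 ] shift cm [1.   0.01 0.03] tooly deg -77.1 tilt deg 0.28 width 0.0004 F [ 0.4 -0.3 -0.1]
```

```bash
python3 -m inch '[{"translation":[1,0,0],"spin":0},{"translation":[0.4,0,0],"spin":0},{"translation":[0.4,0,0],"spin":0}]'; python3 -c "
from h import *
go([.484,-.019,.073])"
```

```text
time: 3.2
ee_pos: [0.485, -0.0188, 0.073]
eef_rot: [0.705, 0.079, -0.7, 0.081]
ft_force: [-8.8, 0.6, 39.8]
width: 0.0005
t 3.2 tcp [ 0.485  -0.0188  0.073 ] shift cm [-0.   -0.01  0.1 ] tooly deg -77.1 tilt deg 0.37 width 0.0005 F [-8.8  0.6 39.8]
```

39.8 N is far above the 6 N spring, so the plunger is at its stop. I'll hold briefly, then rise.

```bash
python3 -m inch '[{"translation":[0.1,0,0],"spin":0}]'; python3 -m inch '[{"translation":[-3,0,0],"spin":0},{"translation":[-4,0,0],"spin":0},{"translation":[-4,0,0],"spin":0},{"translation":[0,0,0],"spin":0}]' 0 20;  python3 -c "
from h import *
go([.494,.3017,.2],89.5)"
```

```text
time: 3.32
ee_pos: [0.4851, -0.0188, 0.0731]
eef_rot: [0.705, 0.079, -0.701, 0.081]
ft_force: [-12.3, 0.2, 30.1]
width: 0.0006
time: 3.82
ee_pos: [0.4842, -0.0186, 0.1852]
eef_rot: [0.704, 0.079, -0.701, 0.081]
ft_force: [0.5, 0.1, -0.7]
width: 0.0324
t 3.83 tcp [ 0.4842 -0.0186  0.1852] shift cm [ -1.54 -30.99  -8.14] tooly deg -77.0 tilt deg 0.28 width 0.0324 F [ 0.5  0.1 -0.7]
spin 13.5 q7 -1.45
```

```bash
python3 -m inch '[{"translation":[-1,-5,-0.5],"spin":0},{"translation":[-1,-5,-0.5],"spin":3.5},{"translation":[-1,-5,-0.5],"spin":5},{"translation":[-1,-5,-0.5],"spin":5},{"translation":[-1,-5,-0.5],"spin":0},{"translation":[-0.5,-5,-0.5],"spin":0},{"translation":[0,-1,0],"spin":0},{"translation":[0,0,0],"spin":0},{"translation":[0,0,0],"spin":0}]' 0 20;  python3 - <<'E'
from h import *
go([.494,.3017,.2],89.5)
T=wristT();im=optics.camera("wrist");cv2.imwrite("pics/w2.png",im[:,:,::-1]);np.save("w2.npy",T)
print(proj("wrist",[[.494,.3017,.102],[.555,.301,.012],[.431,.302,.062]],T))
E
```

```text
time: 4.95
ee_pos: [0.4798, 0.2962, 0.2309]
eef_rot: [-0.705, 0.01, 0.709, 0.007]
ft_force: [0.2, -0.3, 0.0]
width: 0.0869
t 4.95 tcp [0.4798 0.2962 0.2309] shift cm [ 3.08 -0.6  -1.42] tooly deg -91.4 tilt deg 0.44 width 0.0869 F [ 0.2 -0.3  0. ]
spin -0.9 q7 -2.4
[[316.2702882  179.00158063]
 [316.8198484  101.75773222]
 [318.78604206 235.55703318]]
```

View pics/w2.png

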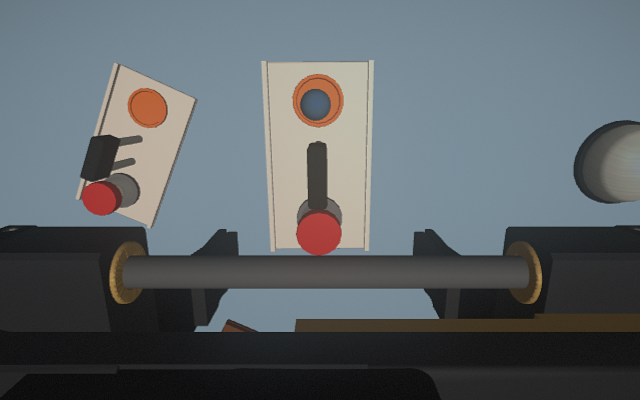

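The tray is centred near (317,155): bar at (317,175), ball at (316,104) in the pocket, cap at (319,233). That matches the prediction to 1–4 px, and the tray is aligned with the jaws. The fingers straddle the bar with margin, so I'll descend.

```bash
python3 -m inch '[{"translation":[1,-0.5,-1.55],"spin":-0.5},{"translation":[3,0,0],"spin":0},{"translation":[3,0,0],"spin":0},{"translation":[0,0,0],"spin":0},{"translation":[0,0,0],"spin":0}]' 0 20;  python3 -c "
from h import *
go([.495,.301,.083],89)"
```

```text
time: 5.62
ee_pos: [0.4986, 0.2938, 0.1608]
eef_rot: [-0.707, 0.012, 0.708, 0.006]
ft_force: [0.3, 1.0, 0.8]
width: 0.087
t 5.62 tcp [0.4986 0.2938 0.1608] shift cm [ 7.78 -0.77  0.36] tooly deg -91.4 tilt deg 0.47 width 0.087 F [0.3 1.  0.8]
spin -0.4 q7 -2.43
```

```bash
python3 -m inch '[{"translation":[2,-0.77,0.36],"spin":0},{"translation":[0,0,0],"spin":0},{"translation":[0,0,0],"spin":0}]' 0 20;  python3 -c "
from h import *
go([.495,.301,.083],89)"
```

```text
time: 6.0
ee_pos: [0.4956, 0.3024, 0.1415]
eef_rot: [0.707, -0.011, -0.707, -0.006]
ft_force: [0.2, -0.1, -0.5]
width: 0.0872
t 6.0 tcp [0.4956 0.3024 0.1415] shift cm [5.85 0.1  0.07] tooly deg -91.4 tilt deg 0.4 width 0.0872 F [ 0.2 -0.1 -0.5]
spin -0.4 q7 -2.46
```

```bash
python3 -m inch '[{"translation":[1.5,0.1,0.07],"spin":0},{"translation":[1.5,0,0],"spin":0},{"translation":[1.5,0,0],"spin":0},{"translation":[1,0,0],"spin":0},{"translation":[0,0,0],"spin":0},{"translation":[0,0,0],"spin":0}]' 0 20;  python3 - <<'E'
from h import *
go([.495,.301,.083],89)
cv2.imwrite("pics/w3.png",np.vstack([optics.camera("wrist")[:,:,::-1]]))
im=optics.camera("scene");cv2.imwrite("pics/s3.png",cv2.resize(im[120:290,340:520,::-1],None,fx=3.4,fy=3.4))
E
```

```text
time: 6.75
ee_pos: [0.4947, 0.3007, 0.0821]
eef_rot: [0.707, -0.011, -0.707, -0.006]
ft_force: [-0.4, -0.8, 1.0]
width: 0.0871
t 6.75 tcp [0.4947 0.3007 0.0821] shift cm [-0.09 -0.03 -0.03] tooly deg -91.4 tilt deg 0.42 width 0.0871 F [-0.4 -0.8  1. ]
spin -0.4 q7 -2.5
```

View pics/w3.png

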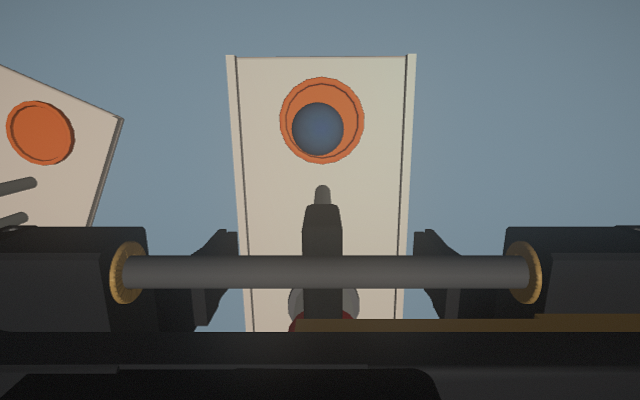

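View pics/s3.png

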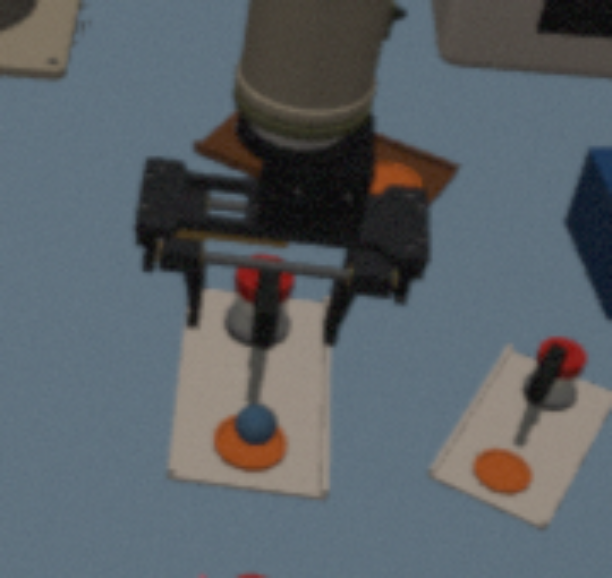

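The bar (column 322) sits between the fingers (239–414), and the ball is in its pocket at (318,129). I'll check the bar's x with its far top edge at row 206, then close.

```bash
python3 -c "
from h import *
print(ray('wrist',[322,206],.102,wristT()), 'expected bar end x ~ tcp+.026'); print(ray('wrist',[322,120],.012,wristT()),'pocket tcp+.062')"
python3 -m inch '[{"translation":[0,0,0],"spin":0},{"translation":[0,0,0],"spin":0},{"translation":[0,0,0],"spin":0},{"translation":[0,0,0],"spin":0},{"translation":[0,0,0],"spin":0},{"translation":[0,0,0],"spin":0},{"translation":[0,0,0],"spin":0},{"translation":[0,0,0],"spin":0}]' 1 35
```

```text
[[0.52806322 0.30053802 0.102     ]] expected bar end x ~ tcp+.026
[[0.55703124 0.29986439 0.012     ]] pocket tcp+.062
time: 7.85
ee_pos: [0.4953, 0.3012, 0.0833]
eef_rot: [0.708, -0.011, -0.706, -0.007]
ft_force: [-0.1, -1.4, 0.5]
width: 0.016
```

```bash
python3 -m inch '[{"translation":[-0.3,0,0],"spin":0},{"translation":[-0.5,0,0],"spin":0},{"translation":[-0.8,0,0],"spin":0},{"translation":[-1,0,0],"spin":0},{"translation":[-1,0,0],"spin":0},{"translation":[-1,0,0],"spin":0},{"translation":[-1,0,0],"spin":0},{"translation":[-0.6,0,0],"spin":0},{"translation":[-0.3,0,0],"spin":0},{"translation":[0,0,0],"spin":0}]';  python3 - <<'E'
from h import *
go([.559,-.262,.19],77)
cv2.imwrite("pics/w4.png",np.vstack([optics.camera("wrist")[:,:,::-1]]))
im=optics.camera("side");cv2.imwrite("pics/s4.png",cv2.resize(im[180:350,220:420,::-1],None,fx=3.4,fy=3.4))
E
```

```text
time: 9.1
ee_pos: [0.4946, 0.3009, 0.1523]
eef_rot: [0.707, -0.012, -0.707, -0.006]
ft_force: [0.2, 0.9, -3.9]
width: 0.0159
t 9.1 tcp [0.4946 0.3009 0.1523] shift cm [-3.34 56.14 -7.86] tooly deg -91.4 tilt deg 0.43 width 0.0159 F [ 0.2  0.9 -3.9]
spin 11.6 q7 -2.45
```

View pics/w4.png

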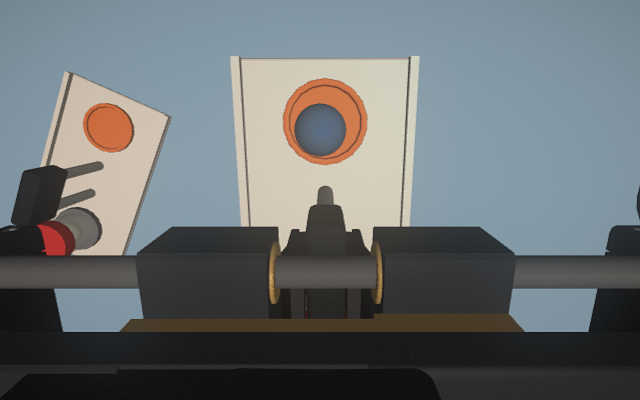

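View pics/s4.png

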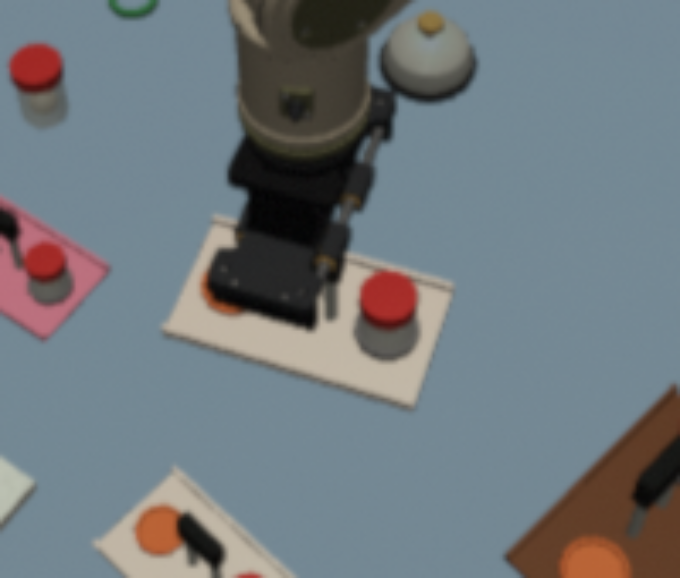

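The tray hangs level in the wrist view (pocket at (325,121), ball at (320,130)) and the scale reads about −3.9 N. Rising a little, then carrying sideways with ramps.

```bash
python3 -m inch '[{"translation":[-0.4,0,0],"spin":0},{"translation":[-0.7,0,0],"spin":0},{"translation":[-0.8,0.2,0],"spin":0},{"translation":[-0.8,0.4,0],"spin":0},{"translation":[-0.8,0.7,0],"spin":0},{"translation":[-0.6,1,0],"spin":0},{"translation":[-0.4,1.3,0],"spin":0},{"translation":[0,1.5,-0.1],"spin":0},{"translation":[0,1.5,-0.2],"spin":0},{"translation":[0,1.5,-0.2],"spin":0},{"translation":[0,1.5,-0.2],"spin":0},{"translation":[0,1.5,-0.2],"spin":0},{"translation":[0,1.5,-0.2],"spin":0},{"translation":[0,1.5,-0.2],"spin":0},{"translation":[0,1.5,-0.2],"spin":0},{"translation":[0,1.3,-0.2],"spin":0},{"translation":[0,1,-0.1],"spin":0},{"translation":[0,0.6,0],"spin":0},{"translation":[0,0.3,0],"spin":0},{"translation":[0,0,0],"spin":0}]';  python3 - <<'E'
from h import *
go([.559,-.262,.19],77)
cv2.imwrite("pics/w5.png",np.vstack([optics.camera("wrist")[:,:,::-1]]))
E
```

```text
time: 11.7
ee_pos: [0.5082, 0.0982, 0.2013]
eef_rot: [-0.707, 0.012, 0.707, 0.006]
ft_force: [-0.4, -0.3, -3.8]
width: 0.0156
t 11.7 tcp [0.5082 0.0982 0.2013] shift cm [ 1.44 35.86 -6.03] tooly deg -91.5 tilt deg 0.5 width 0.0156 F [-0.4 -0.3 -3.8]
spin 11.5 q7 -1.99
```

View pics/w5.png

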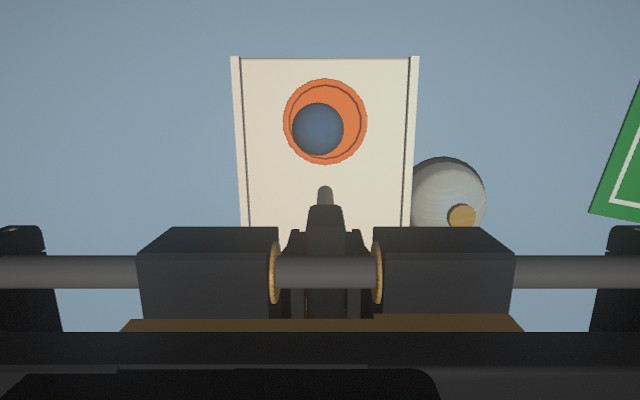

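The ball is still in the pocket at (318,129), the tray is unmoved in the grip, and the bell at (448,195) is well below it. Next: over the bell, with the turn spread along the way.

```bash
python3 -m inch '[{"translation":[0,0.3,0],"spin":0},{"translation":[0,0.6,0],"spin":0},{"translation":[0,0.9,-0.1],"spin":0},{"translation":[0,1.2,-0.2],"spin":0},{"translation":[0,1.5,-0.2],"spin":0},{"translation":[0,1.5,-0.2],"spin":0},{"translation":[0,1.5,-0.2],"spin":0},{"translation":[0,1.5,-0.2],"spin":0},{"translation":[0,1.5,-0.2],"spin":0},{"translation":[0,1.5,-0.2],"spin":0},{"translation":[0,1.5,-0.2],"spin":0},{"translation":[0,1.5,-0.2],"spin":0},{"translation":[0,1.5,-0.2],"spin":0},{"translation":[0,1.5,-0.2],"spin":0},{"translation":[0,1.5,-0.2],"spin":0},{"translation":[0,1.3,-0.2],"spin":0},{"translation":[0,1,-0.1],"spin":0},{"translation":[0,0.6,0],"spin":0},{"translation":[0,0.3,0],"spin":0},{"translation":[0,0,0],"spin":0}]';  python3 - <<'E'
from h import *
go([.559,-.262,.188],77)
E
```

```text
time: 14.25
ee_pos: [0.5318, -0.1457, 0.203]
eef_rot: [-0.707, 0.012, 0.707, 0.006]
ft_force: [-1.2, 0.9, -4.6]
width: 0.0159
t 14.25 tcp [ 0.5318 -0.1457  0.203 ] shift cm [ 1.59 11.54 -3.03] tooly deg -91.5 tilt deg 0.47 width 0.0159 F [-1.2  0.9 -4.6]
spin 11.5 q7 -1.53
```

```bash
python3 -m inch '[{"translation":[0,0.3,0],"spin":0.3},{"translation":[0.1,0.6,-0.2],"spin":0.8},{"translation":[0.1,0.9,-0.3],"spin":1},{"translation":[0.1,1.1,-0.3],"spin":1},{"translation":[0.1,1.2,-0.3],"spin":1},{"translation":[0.1,1.2,-0.3],"spin":1},{"translation":[0.1,1.2,-0.3],"spin":1},{"translation":[0.1,1.2,-0.3],"spin":1},{"translation":[0.1,1.1,-0.3],"spin":1},{"translation":[0.1,0.9,-0.2],"spin":1},{"translation":[0.1,0.6,-0.1],"spin":0.8},{"translation":[0.1,0.3,0],"spin":0.5},{"translation":[0,0,0],"spin":0},{"translation":[0,0,0],"spin":0}]';  python3 - <<'E'
from h import *
go([.559,-.262,.188],77)
T=wristT();cv2.imwrite("pics/w6.png",optics.camera("wrist")[:,:,::-1])
cv2.imwrite("pics/s6.png",optics.camera("scene")[:,:,::-1])
cv2.imwrite("pics/d6.png",optics.camera("side")[:,:,::-1])
E
```

```text
time: 16.0
ee_pos: [0.5467, -0.2609, 0.1918]
eef_rot: [-0.703, 0.081, 0.703, 0.075]
ft_force: [-0.8, 0.9, -4.1]
width: 0.0155
t 16.0 tcp [ 0.5467 -0.2609  0.1918] shift cm [ 0.38 -0.17 -1.23] tooly deg -102.6 tilt deg 0.45 width 0.0155 F [-0.8  0.9 -4.1]
spin 0.4 q7 -1.55
```

View pics/w6.png

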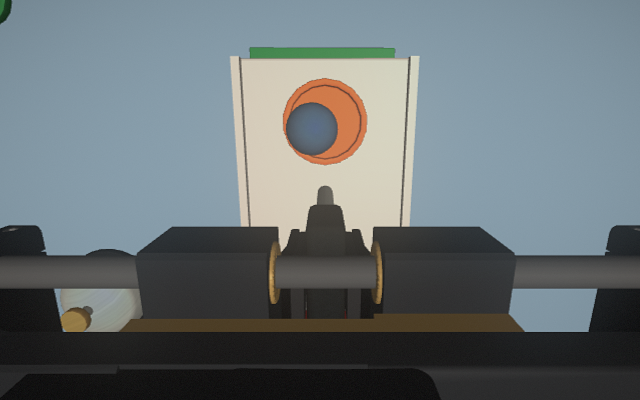

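View pics/s6.png

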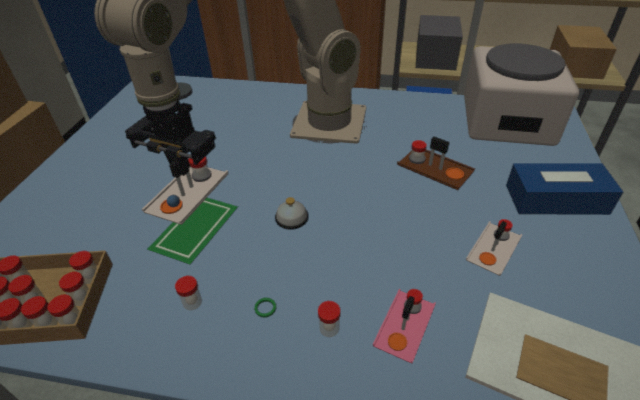

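View pics/d6.png

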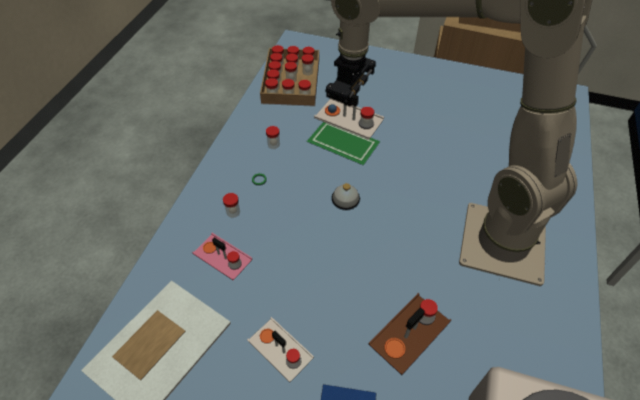

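Parallel over the mat: its far edge runs parallel to the tray's (row 48 vs 57), the ball is in the pocket, and the bystanders are in place. 1.2 cm still to go.

```bash
python3 -m inch '[{"translation":[0,0,-0.2],"spin":0.4},{"translation":[0.1,-0.1,-0.4],"spin":0},{"translation":[0.1,0,-0.4],"spin":0},{"translation":[0,0,-0.2],"spin":0},{"translation":[0,0,0],"spin":0},{"translation":[0,0,0],"spin":0},{"translation":[0,0,0],"spin":0},{"translation":[0,0,0],"spin":0},{"translation":[0,0,0],"spin":0},{"translation":[0,0,0],"spin":0}]';  python3 - <<'E'
from h import *
go([.559,-.262,.188],77)
T=wristT();cv2.imwrite("pics/w7.png",optics.camera("wrist")[:,:,::-1])
ims={n:optics.camera(n)[:,:,::-1] for n in("scene","side")}
print("jointvel",np.abs(r.read_state()["joint_vel"]).max())
# pocket/ball in wrist; mat corners predicted; jars vs start
for n,im in ims.items():
    a=cv2.imread(f"pics/{n}0.png");pts=dict(scene=[(187,290),(329,315),(265,307),(290,205)],side=[(272,135),(231,202),(259,179),(346,190)])[n]
    print(n,[int(cv2.absdiff(a,im)[y-14:y+14,x-14:x+14].max()) for x,y in pts])
crop=lambda im,x,y,w,h:cv2.resize(im[y:y+h,x:x+w],None,fx=4,fy=4,interpolation=cv2.INTER_CUBIC)
cv2.imwrite("pics/c7.png",np.hstack([crop(ims["scene"],140,150,100,110),crop(ims["side"],300,85,95,110)]))
E
```

```text
time: 17.4
ee_pos: [0.5595, -0.2626, 0.1897]
eef_rot: [-0.702, 0.083, 0.703, 0.077]
ft_force: [-0.1, 0.1, -4.0]
width: 0.0158
t 17.4 tcp [ 0.5595 -0.2626  0.1897] shift cm [ 0.17 -0.05  0.06] tooly deg -103.0 tilt deg 0.45 width 0.0158 F [-0.1  0.1 -4. ]
spin -0.0 q7 -1.57
jointvel 0.0009762435537516617
scene [16, 17, 12, 13]
side [6, 6, 6, 6]
```

View pics/w7.png

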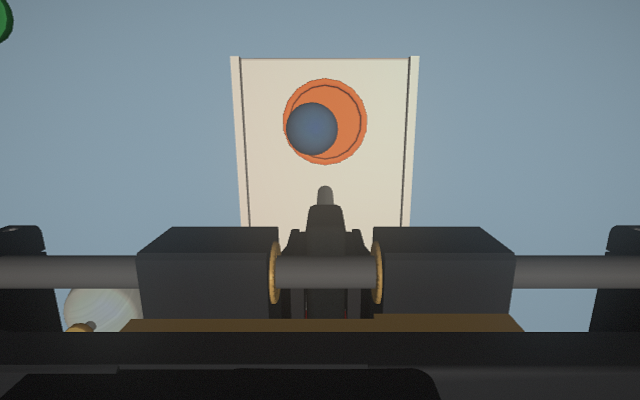

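View pics/c7.png

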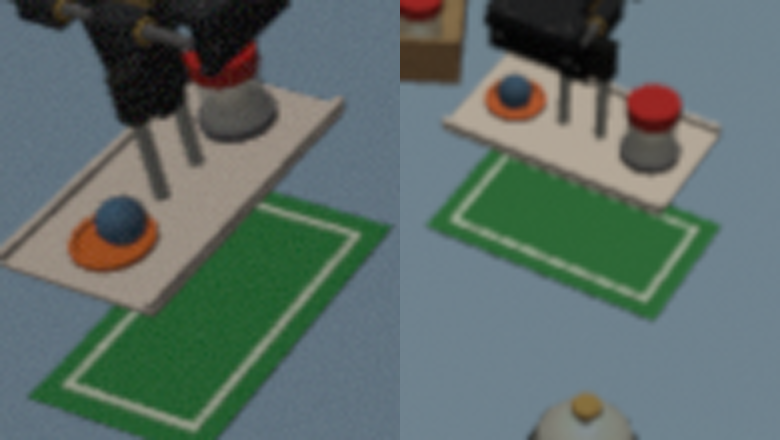

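The tray is level, parallel to the mat and centred above it. The ball is in the pocket, the plunger is up, and the jars, ring and bell match their start pictures. Handing in.

```bash
python3 -c "
from bench import close_job
print(close_job())"
```

```text
the job is handed in; nothing more can be done
None
```

I rang the bell, picked up the white tray by its bar, carried it over to the mat and handed the job in at about 17.6 s with the tray still held. `close_job` reported no verdict.

**Bell:** I pressed the plunger with the closed fingers. The wrist force was 30–40 N against a 6 N spring, so it reached its stop, and it sprang back up afterwards.

**Last checks before handing in:**

| Check | Reading |
|---|---|
| Tool position vs measured mat centre | within 1 mm |
| Tool angle vs mat's long side | within 0.1° (tray lies within about 1° of the tool) |
| Tool tilt | 0.45° |
| Tray underside height (worked out from the tool pose) | about 107 mm above the table |
| Grip opening | 15.8 mm on the 16 mm bar, set to 35 N |
| Arm motion | at rest (fastest joint 0.001 rad/s) |
| Ball | in its pocket in all three views |
| Jars, ring and bell | no visible change from the start pictures |

**Disagreements:** Some position estimates differed by up to 8 mm. The two fixed cameras differed by 4–7 mm in x for the bar, plunger and mat. One check of the bar's end came out about 7 mm off. The fingers still closed on the bar without trouble, and the mat centre should be good to a few millimetres against the 35 mm allowed.

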